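# Change the analyser rotor over to washing

### The job

Empty the analyser's rotor for its wash cycle: bring each used cassette round to the gap in the hold-down ring by turning the rotor handle click by click, and stand them upright on the steel tray in one straight row along the middle of its length, each set squarely across the tray. Once all are out, press the wash cassette (the one with the straight rib instead of a cap) fully home into the pocket at the gap, then index the rotor so that it stands under the wash head. Leave the jar and the beaker where they are.

Things in the scene. Friction and masses are not known exactly. Their poses are not given: they have to be found in the camera images.
- analyser: Rotor unit, fixed: white drum 330 mm across, 46 high, drive box (85 high) on its +x side. Origin on the bench under the rotor axis, z up. A flat metal hold-down ring (inner radius about 108, outer 158, 106 to 112 mm above the bench) reaches 4 mm above the cassettes' outer ends: they go in or out only where the ring is missing, at the 60 degree wide loading gap on the -x side.
- rotor (a joint): Angle of the grey rotor (radius 130, deck 80 mm above the bench), rad, positive anticlockwise from above, endless. Six radial pockets 60 degrees apart, 70 x 40 mm, 20 deep, centred 85 mm from the axis. A sprung roller on a hexagonal cam clicks at each multiple of pi/3 (one pocket at the gap), pulls to the nearest and resists with about 0.25 N m midway.
- handle (a point): Grip point of the black bar handle on the rotor's hub, on the rotor axis, 116 mm above the bench; its x axis runs along the bar. Bar 60 mm long, 14 thick, standing from 92 to 130 mm above the bench; it turns with the rotor and lies along a line of two facing pockets.
- gap (a point): Centre of the pocket floor at the loading gap (fixed, 60 mm above the bench). A pocket there has its length along the analyser's x axis.
- wash_station (a point): Centre of the pocket floor under the wash head (fixed, 60 mm above the bench): one position clockwise, seen from above, from the loading gap. The wash head is a small grey block (top 156 mm above the bench) with a bent steel nozzle, standing on the hold-down ring.
- tray: Low steel tray fixed on the bench, 130 mm (x) by 320 mm (y), rim 12 mm high and 3 mm thick, floor 3 mm thick. Origin at the centre of its underside.
- wash: Wash cassette: white block 66 x 36 x 42 mm like the used ones, but with a straight carrying rib (36 long, 10 wide, 16 mm high) along its top instead of a cap; stands on the bench. Origin at the centre of its underside, x along its length. About 0.12 kg; lowest 6 mm 2 mm narrower all round; fits a pocket either way round with 2 mm of play on each side.
- used0: Used cassette, absent in some starts: white block 66 mm long, 36 mm wide, 42 mm high with a round screw cap (21 mm across, 14 mm high) on top near one end. Origin at the centre of its underside, x along its length, the cap towards -x. Starts standing in a rotor pocket, its upper 22 mm above the deck. 0.12 kg.
- used1: Another used cassette like used0, absent in some starts; starts in another pocket of the rotor.
- used2: Another used cassette like used0, absent in some starts; starts in another pocket of the rotor.
- used3: Another used cassette like used0, absent in some starts; starts in another pocket of the rotor.
- used4: Another used cassette like used0, absent in some starts; starts in another pocket of the rotor.
- used5: Another used cassette like used0, absent in some starts; starts in another pocket of the rotor.
- jar: Small amber glass jar with a black lid, 48 mm across, 62 mm high; a bystander, to be left alone. Origin at the centre of its underside.
- beaker: Small glass beaker, 52 mm across, 58 mm high; a bystander, to be left alone. Origin at the centre of its underside.
Not all that is in view belongs to the job. What is shaped like the wash but pink or red is not meant.

How it is judged:
On the way, in this order (a step that is already met when the one before it is completed fails the run):
1. every used cassette is out of the rotor, well clear of the analyser (horizontal distance between each of used0, used1, used2, used3, used4, used5 and analyser above 0.18 m), for 0.2 s.
2. the wash cassette is fully home in a pocket at the loading gap, let go (horizontal distance between wash and gap below 0.009 m and z of wash in the frame of analyser between 0.057 and 0.0625 m and angle between wash's own z axis and vertical below 0.05 rad and contact force between wash and the fingers below 0.1 N), for 0.2 s.
At the end, for the whole second after the job is handed in: Used cassettes upright on the tray, centres within 10 mm of its long centre line and 142 mm of its middle, square across it within 0.14 rad; wash cassette upright (0.05 rad) under the wash head within 9 mm, underside within 2.5 mm of the pocket floor; all at rest (x of used0 in the frame of tray between -0.01 and 0.01 m and y of used0 in the frame of tray between -0.142 and 0.142 m and z of used0 in the frame of tray between 0 and 0.007 m and angle between each of used0, used1, used2, used3, used4, used5's own z axis and vertical below 0.08 rad and angle between the x axis of each of used0, used1, used2, used3, used4, used5 and the x axis of tray, either way round below 0.14 rad and x of used1 in the frame of tray between -0.01 and 0.01 m and y of used1 in the frame of tray between -0.142 and 0.142 m and z of used1 in the frame of tray between 0 and 0.007 m and x of used2 in the frame of tray between -0.01 and 0.01 m and y of used2 in the frame of tray between -0.142 and 0.142 m and z of used2 in the frame of tray between 0 and 0.007 m and x of used3 in the frame of tray between -0.01 and 0.01 m and y of used3 in the frame of tray between -0.142 and 0.142 m and z of used3 in the frame of tray between 0 and 0.007 m and x of used4 in the frame of tray between -0.01 and 0.01 m and y of used4 in the frame of tray between -0.142 and 0.142 m and z of used4 in the frame of tray between 0 and 0.007 m and x of used5 in the frame of tray between -0.01 and 0.01 m and y of used5 in the frame of tray between -0.142 and 0.142 m and z of used5 in the frame of tray between 0 and 0.007 m and horizontal distance between wash and wash_station below 0.009 m and z of wash in the frame of analyser between 0.057 and 0.0625 m and angle between wash's own z axis and vertical below 0.05 rad and linear speed of each of used0, used1, used2, used3, used4, used5, wash below 0.02 m/s and velocity of joint rotor between -0.05 and 0.05 rad/s); the robot touches nothing.
It fails at once if the jar or the beaker is shoved more than 30 mm or tipped (distance of any of jar, beaker from where it was at the start of the episode above 0.03 m or angle between any of jar, beaker's own z axis and vertical above 0.4 rad).
Of used0, used1, used2, used3, used4, used5 only 3 to 4 are there at a start; the rules pass over those that are not, and their reading is None.
At some moment in a run one of wash, used0, used1, used2, used3, used4, used5 may be knocked a few centimetres aside while the robot is not near it.
It also fails if it takes over 210 s, if anything falls off the work surface, if the arm or the gripper's body presses on something with over 40 N, if the wrist force passes 120 N, or if a joint passes its speed limit or range.

### The arm

A 6-joint arm with a two-finger parallel gripper is mounted at the origin on the work surface. World frame = base frame: x ahead of the robot, y to its left, z up, the work surface at z = 0. Lengths are in m, angles in rad, forces in N, time in s.
With the tool pointing down it reaches from about 0.375 to 0.9 m from the base axis. Payload 3.1 kg.
Tool frame: the origin (TCP) lies on the centre line of the jaws, within the pads' length; the fingertips stand 19 mm ahead of it and the grasp point (between the pads) is the TCP; z points along the fingers, y is the line along which they close (so a half turn about z gives the same grasp; the last joint's range is limited). The gripper opens to 85 mm and grips with 20 to 120 N. Pads are 22 mm wide; open, the fingers measure 114 mm over their backs; the gripper's body (76 mm by 85 mm) begins 54 mm behind the grasp point. The pads swing forward as they close: fully open they stand 13 mm farther back than shut.
Start: joints at [0.978, 0.527, 1.433, -0, 1.181, -0.178], TCP at [0.252, 0.572, 0.25] pointing down, gripper open.
Joint ranges: [-3.08, 3.08], [-0.75, 2.2], [0.22, 2.44], [-1.43, 4.57], [0, 2.65], [-2.85, 2.85]. Speed limits (rad/s): [2.79, 2.79, 3.14, 3.14, 3.14, 3.14].

### API

Orientations are given as a unit quaternion [x, y, z, w].
In Python, from station import manip, cams, sign_off gives the robot as it stands.
- The arm moves only by the tool carry_out, never from a script. Its argument "targets" is a list that holds one entry, the list of rows, each a list of 7 numbers: the shift along the tool's x, y, z in cm, then the turn, a rotation vector about the tool's x, y, z in degrees, then the finger opening in cm, from 0 to 8.54. A call has 1 to 12 rows; each row is the pose to reach, as a shift and turn from the pose commanded when the call began, along the tool's axes at that moment; what a row does not reach only later rows make up. A row lasts 1/12 s, in which the tool goes at most 41.7 mm and 7.16 degrees, less where a joint would pass 70% of its speed; a pose out of reach is approached as far as the arm can. A call with a gripper value outside its range is refused whole. The fingers move at their own pace and stop on an object; "force" is the grip in N (left out, the last holds). Time passes only in rows, so rows that repeat a pose let the fingers close. It gives the time, the measured TCP pose, the force, the opening and the grip force at its end, in the units of the state.
- manip.sense(): the state, without advancing time (a new reading comes with each control period).
- cams.snapshot(name): name is "scene" or "side" or "wrist"; returns the picture (384x512x3 uint8, red, green, blue); there is no depth.
- cams.camera_info(name): a dict with "K" (3x3 intrinsics, pixels), "T" (4x4, takes a point from camera to world coordinates). Camera axes: x right, y down, z forward; pixel columns grow to the right and rows downward; lengths in m; the calibration is good to about 2 mm. A picture is of the moment at which its call begins: read the wrist's pose just before it. camera_info takes no time and is no camera call; for the wrist camera it gives the pose at the moment of the call.
- sign_off(): hands the job in; it is judged then, once.
The state is a dict: "t": time; "q": joint angles; "qd": joint speeds; "tau": joint torques, N m; "tcp_pos": TCP position; "tool_rot": TCP orientation; "force": force on the tool from outside, world axes, zero at the start; "ft_torque": the same for the moment, N m; "finger_gap": opening from 0.0 (shut) to 1.0 (fully open); "gripper_force": force on a finger pad.
Only numpy, scipy, OpenCV 4.12 (cv2) and the standard library are available. Lean on these libraries where they do the work, as an engineer would, in place of code of your own. Each camera call takes 0.05 s, during which the arm holds its last target. There are 200 camera calls.

## Working session

There is one attempt and no reset: what is moved stays moved. The work goes in short steps, Python scripts to look and compute and a tool call to move; the robot and the scene stay as the last step left them, time stands still between calls to the robot, and variables do not carry over. Pictures are saved under pics/ and viewed, at most 14 in all, crops included, and the job is handed in when it is done.

Besides the shell and the picture viewer there is one more tool, called after ">>>" in YAML: its name, and indented under it one key for each argument. carry_out: Moves the arm, as the interface text tells. Its arguments: {"type":"object","properties":{"targets":{"type":"array"},"force":{"type":"number"}},"required":["targets"]}

```bash
mkdir -p pics; ls; python3 - <<'E'
from station import manip,cams
import cv2,numpy as np
for n in("scene","side"):
    im=cams.snapshot(n);cv2.imwrite(f"pics/{n}0.png",im[:,:,::-1])
    c=cams.camera_info(n);print(n,np.round(c["K"],1).tolist(),np.round(c["T"],4).tolist())
a=cv2.imread("pics/scene0.png");b=cv2.imread("pics/side0.png")
s=manip.sense();print(s)
E
```

```text
pics
scene [[428.0, 0.0, 264.2], [0.0, 428.0, 190.3], [0.0, 0.0, 1.0]] [[-0.3504, 0.7706, -0.5323, 1.1897], [0.9365, 0.2815, -0.2089, 0.2614], [-0.0111, -0.5717, -0.8204, 1.1651], [0.0, 0.0, 0.0, 1.0]]
side [[439.1, 0.0, 247.4], [0.0, 439.1, 196.1], [0.0, 0.0, 1.0]] [[0.9982, -0.0375, 0.0468, 0.4105], [-0.0593, -0.7373, 0.673, -0.7684], [0.0093, -0.6746, -0.7382, 0.8975], [0.0, 0.0, 0.0, 1.0]]
{'t': 0.1, 'q': array([ 9.77480674e-01,  5.28389513e-01,  1.43373519e+00,  3.08271732e-05,
        1.18140640e+00, -1.78502145e-01]), 'qd': array([-0.00107823, -0.00291177, -0.00164786, -0.00031799, -0.00229446,
        0.00058788]), 'tau': array([-5.50888853e-04, -4.43300700e+01, -1.78585911e+01, -2.69622333e-04,
        3.89867680e-03,  2.77020501e-05]), 'tcp_pos': array([0.25152079, 0.57151526, 0.24943381]), 'tool_rot': array([ 2.05928570e-01,  9.78566546e-01, -8.92578496e-04, -3.78022856e-04]), 'force': array([ 0.59257846, -0.02983696,  0.277888  ]), 'ft_torque': array([-0.01041267, -0.01182336,  0.03356553]), 'gripper_force': 0.0, 'finger_gap': 1.000913778773506}
```

View pics/scene0.png

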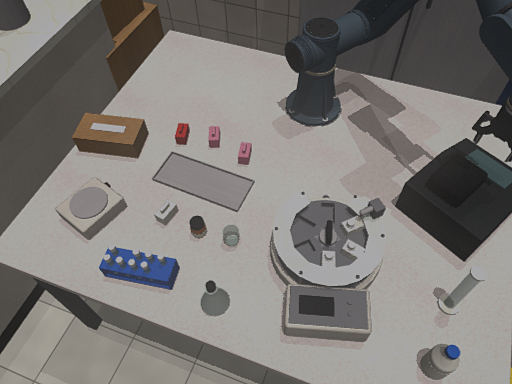

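View pics/side0.png

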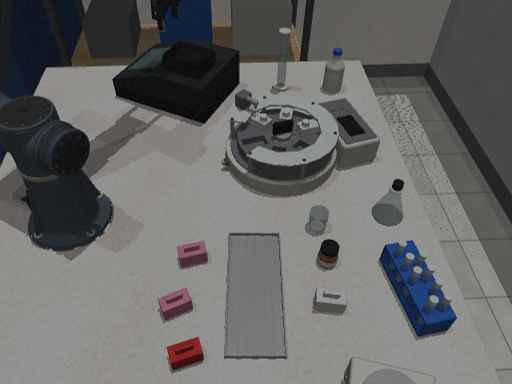

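The scene shows the analyser around (329,235), with 3 visible cassettes at (353,222), (349,247) and (329,257). It also shows the tray at (203,180), the wash at (166,211), the jar at (197,225), the beaker at (231,235) and the pink and red decoys. Next I'll enlarge the analyser.

```bash
python3 - <<'E'
import cv2,numpy as np
a=cv2.imread("pics/scene0.png");b=cv2.imread("pics/side0.png")
A=cv2.resize(a[180:300,260:400],None,fx=5,fy=5,interpolation=cv2.INTER_CUBIC)
cv2.imwrite("pics/z1.png",A)
B=cv2.resize(b[80:200,210:390],None,fx=4.4,fy=4.4,interpolation=cv2.INTER_CUBIC);cv2.imwrite("pics/z2.png",B)
E
```

```text
(no output)
```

View pics/z1.png

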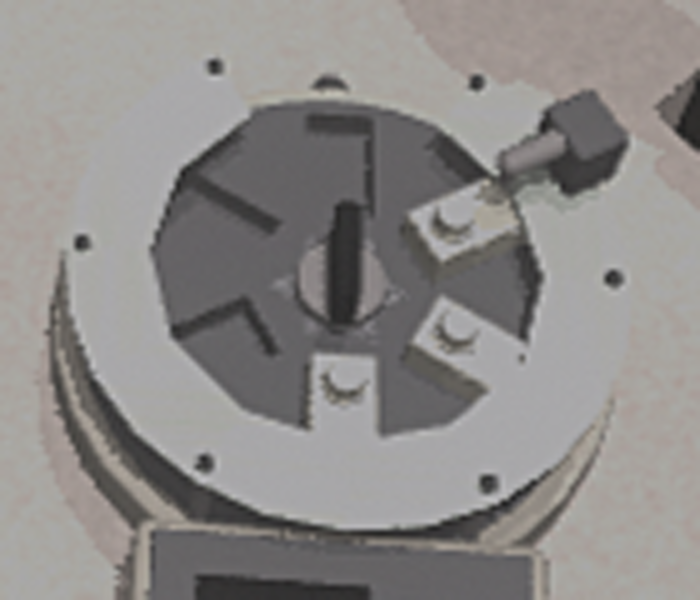

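View pics/z2.png

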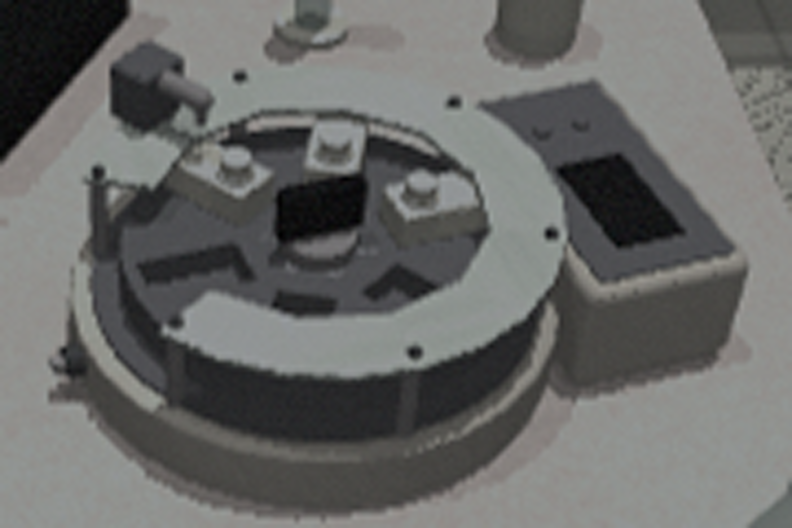

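Three used cassettes are in the rotor: one at the wash head, the next one clockwise from it, and one facing the drive box. The gap pocket is empty. Ring screws in the scene zoom are at (215,67), (82,242), (204,463), (488,484), (614,278) and (476,83). The handle bar runs along the gap axis.

```bash
cat >h.py <<'E'
from station import manip,cams
import numpy as np,cv2
from scipy.spatial.transform import Rotation as R
def cast(c,px,z):
    px=np.atleast_2d(px).astype(float);d=np.c_[px,np.ones(len(px))]@np.linalg.inv(c["K"]).T@c["T"][:3,:3].T
    o=c["T"][:3,3];return (o+d*((z-o[2])/d[:,2])[:,None])[:,:2]
def proj(c,p):
    p=(np.atleast_2d(p)-c["T"][:3,3])@c["T"][:3,:3];q=p@np.asarray(c["K"]).T;return q[:,:2]/q[:,2:]
def circ(p):
    A=np.c_[2*p,np.ones(len(p))];s=np.linalg.lstsq(A,(p**2).sum(1),rcond=None)[0]
    return s[:2],np.sqrt(s[2]+s[0]**2+s[1]**2)
def move(xyz,yaw):
    "shift (cm, tool axes) and turn (deg) to reach world xyz with tool down, tool y axis at world angle yaw (mod 180)"
    s=manip.sense();r=R.from_quat(s["tool_rot"]);m=r.as_matrix()
    d=m.T@(np.array(xyz)-s["tcp_pos"])*100
    cur=np.arctan2(m[1,1],m[0,1]);best=(yaw-cur+np.pi/2)%np.pi-np.pi/2
    print("shift",d.round(2),"world turn deg",np.degrees(best).round(1),"=> tool z turn",-np.degrees(best).round(1),"q6",s["q"][5].round(2),"tilt",m[:,2].round(3),"force",s["force"].round(1),"gap",round(s["finger_gap"],3),"t",s["t"])
E
python3 - <<'E'
from h import *
S=cams.camera_info("scene");D=cams.camera_info("side")
p=np.array([(215,67),(82,242),(204,463),(488,484),(614,278),(476,83)])/5+[260,180]
w=cast(S,p-.4,.112);c,r=circ(w);print("scene",c,r,np.degrees(np.arctan2(*(w-c).T[::-1])))
p=np.array([(240,76),(454,102),(551,233),(414,352),(176,322)])/4.4+[210,80]
w=cast(D,p-.4,.112);c,r=circ(w);print("side",c,r,np.degrees(np.arctan2(*(w-c).T[::-1])))
print(cast(S,[(171,154),(254,184),(238,208),(153,179)],.012))
print(cast(D,[(229,234),(279,234),(285,355),(226,355)],.012))
print("wash",cast(S,[(165,211)],.042),cast(D,[(331,297)],.042),"jar",cast(S,[197,220],.062),cast(D,[330,247],.062),"beaker",cast(S,[231,230],.058),cast(D,[319,213],.058))
E
```

```text
scene [0.5770282  0.21291574] 0.14835387954083337 [-132.80743621  -74.56789629  -14.60027831   45.65664203  105.96701863
  164.44234885]
side [0.57578351 0.21247977] 0.14813318967602498 [ 105.63149482   45.40552587  -14.30816419  -74.32851311 -132.58771284]
[[ 0.40836127 -0.39328056]
 [ 0.42921761 -0.07314385]
 [ 0.53476025 -0.08687794]
 [ 0.52630401 -0.39938614]]
[[ 0.41253787 -0.08847365]
 [ 0.53901648 -0.0950847 ]
 [ 0.51766922 -0.40652775]
 [ 0.39668935 -0.39980783]]
wash [[ 0.6399701  -0.28656608]] [[ 0.62960667 -0.29596975]] jar [[ 0.64500183 -0.17113714]] [[ 0.64670563 -0.17728854]] beaker [[ 0.63947626 -0.06286572]] [[ 0.63969275 -0.06948992]]
```

```bash
python3 - <<'E'
from h import *
move([.5765,.2127,.2],np.radians(105.6))
E
```

```text
shift [-44.2  -19.73   4.96] world turn deg 39.4 => tool z turn -39.4 q6 -0.18 tilt [-0.001 -0.002 -1.   ] force [ 0.6 -0.   0.3] gap 1.001 t 0.1
```

>>> carry_out:
  targets:
    - [[-44.2,-19.7,4.0,0,0,-39.4,3.5],[-44.2,-19.7,4.0,0,0,-39.4,3.5],[-44.2,-19.7,4.0,0,0,-39.4,3.5],[-44.2,-19.7,4.0,0,0,-39.4,3.5],[-44.2,-19.7,4.0,0,0,-39.4,3.5],[-44.2,-19.7,4.0,0,0,-39.4,3.5],[-44.2,-19.7,4.0,0,0,-39.4,3.5],[-44.2,-19.7,4.0,0,0,-39.4,3.5],[-44.2,-19.7,4.0,0,0,-39.4,3.5],[-44.2,-19.7,4.0,0,0,-39.4,3.5],[-44.2,-19.7,4.0,0,0,-39.4,3.5],[-44.2,-19.7,4.0,0,0,-39.4,3.5]]
  force: 40

```text
t: 1.1
tcp_pos: [0.5779, 0.2116, 0.2097]
tool_rot: [-0.136, 0.991, -0.0, -0.0]
force: [0.0, 0.6, 0.2]
finger_gap: 0.407
gripper_force: 0.0
```

```bash
python3 - <<'E'
from h import *
move([.5765,.2127,.116],np.radians(105.6))
c=cams.camera_info("wrist");im=cams.snapshot("wrist");cv2.imwrite("pics/w1.png",im[:,:,::-1])
print(c["T"].round(3).tolist(), proj(c,[[.5765,.2127,.13],[.4946,.1898,.08]]))
E
```

```text
shift [0.1  0.14 9.37] world turn deg -0.0 => tool z turn 0.0 q6 -1.67 tilt [-0.001 -0.    -1.   ] force [0.  0.6 0.2] gap 0.407 t 1.1
[[-0.269, 0.92, 0.286, 0.505], [0.963, 0.257, 0.078, 0.191], [-0.002, 0.297, -0.955, 0.334], [0.0, 0.0, 0.0, 1.0]] [[261.55493236 204.63910364]
 [261.30321242  91.96126222]]
```

View pics/w1.png

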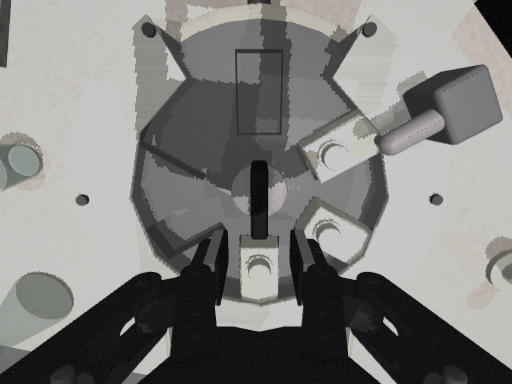

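The wrist view shows the bar centred at about (259,199) and the empty gap pocket at (259,91). Both are within 1 mm of my estimate. Next: descend, grip and turn.

>>> carry_out:
  targets:
    - [[0.1,0.1,3.5,0,0,0,3.5],[0.1,0.1,7,0,0,0,3.5],[0.1,0.1,9.4,0,0,0,3.5],[0.1,0.1,9.4,0,0,0,3.5],[0.1,0.1,9.4,0,0,0,0.5],[0.1,0.1,9.4,0,0,0,0.5],[0.1,0.1,9.4,0,0,0,0.5],[0.1,0.1,9.4,0,0,0,0.5],[0.1,0.1,9.4,0,0,0,0.5]]
  force: 40

```text
t: 1.9
tcp_pos: [0.576, 0.2115, 0.116]
tool_rot: [-0.137, 0.991, -0.002, -0.0]
force: [3.6, -9.4, -9.3]
finger_gap: 0.156
gripper_force: 40.0
```

>>> carry_out:
  targets:
    - [[0,0,0,0,0,-6,0.5],[0,0,0,0,0,-12,0.5],[0,0,0,0,0,-18,0.5],[0,0,0,0,0,-24,0.5],[0,0,0,0,0,-30,0.5],[0,0,0,0,0,-36,0.5],[0,0,0,0,0,-42,0.5],[0,0,0,0,0,-48,0.5],[0,0,0,0,0,-54,0.5],[0,0,0,0,0,-60,0.5],[0,0,0,0,0,-60,0.5],[0,0,0,0,0,-60,0.5]]

```text
t: 2.9
tcp_pos: [0.5775, 0.21, 0.116]
tool_rot: [-0.614, 0.79, -0.003, -0.001]
force: [6.2, -13.8, -10.5]
finger_gap: 0.154
gripper_force: 39.7
```

```bash
python3 - <<'E'
from h import *
move([.5765,.2127,.116],np.radians(165.6))
E
```

```text
shift [-0.24  0.17  0.  ] world turn deg -0.1 => tool z turn 0.1 q6 -2.72 tilt [ 0.003 -0.007 -1.   ] force [  6.2 -13.8 -10.5] gap 0.154 t 2.9
```

>>> carry_out:
  targets:
    - [[0,0,0,0,0,0,3.5],[0,0,0,0,0,0,3.5],[0,0,-4,0,0,0,3.5],[0,0,-8.4,0,0,0,3.5],[4.0,7.5,-8.4,0,0,60,5.5],[4.0,7.5,-8.4,0,0,60,5.5],[4.0,7.5,-8.4,0,0,60,5.5],[4.0,7.5,-8.4,0,0,60,5.5],[4.0,7.5,-8.4,0,0,60,5.5],[4.0,7.5,-8.4,0,0,60,5.5],[4.0,7.5,-8.4,0,0,60,5.5],[4.0,7.5,-8.4,0,0,60,5.5]]

```text
t: 3.9
tcp_pos: [0.4931, 0.195, 0.2018]
tool_rot: [-0.157, 0.988, 0.0, 0.001]
force: [-0.6, 0.1, -0.2]
finger_gap: 0.639
gripper_force: 0.0
```

```bash
python3 - <<'E'
from h import *
move([.4946,.1898,.104],np.radians(105.6))
c=cams.camera_info("wrist");im=cams.snapshot("wrist");cv2.imwrite("pics/w2.png",im[:,:,::-1])
print(proj(c,[[.5765,.2127,.13],[.4946,.1898,.102],manip.sense()["tcp_pos"]]))
E
```

```text
shift [ 0.04 -0.55  9.78] world turn deg -2.4 => tool z turn 2.4 q6 -1.72 tilt [ 0.002  0.001 -1.   ] force [-0.6  0.1 -0.2] gap 0.639 t 3.9
[[248.96441808 302.83708887]
 [253.23867883 197.16767669]
 [259.97350276 260.78851373]]
```

View pics/w2.png

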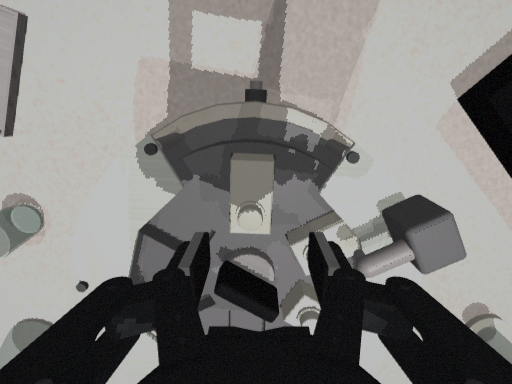

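The cassette now stands in the gap, with its top centred at about (252,194) against a predicted (253,197). Next I'll grasp it.

>>> carry_out:
  targets:
    - [[0,-0.3,0,0,0,0,5.5],[0,-0.3,4,0,0,0,5.5],[0,-0.3,7,0,0,0,5.5],[0,-0.3,9.6,0,0,0,5.5],[0,-0.3,9.6,0,0,0,5.5],[0,-0.3,9.6,0,0,0,5.5]]

```text
t: 4.45
tcp_pos: [0.4934, 0.1913, 0.1038]
tool_rot: [-0.16, 0.987, 0.0, -0.001]
force: [0.2, 0.0, -0.1]
finger_gap: 0.641
gripper_force: 0.0
```

```bash
python3 - <<'E'
from h import *
move([.4946,.1898,.104],np.radians(105.6))
E
```

```text
shift [-0.06 -0.18 -0.02] world turn deg -2.9 => tool z turn 2.9 q6 -1.73 tilt [-0.003 -0.    -1.   ] force [ 0.2  0.  -0.1] gap 0.641 t 4.45
```

>>> carry_out:
  targets:
    - [[0,-0.2,0,0,0,2.9,5.5],[0,-0.2,0,0,0,2.9,5.5],[0,-0.2,0,0,0,2.9,2.5],[0,-0.2,0,0,0,2.9,2.5],[0,-0.2,0,0,0,2.9,2.5],[0,-0.2,0,0,0,2.9,2.5],[0,-0.2,-1,0,0,2.9,2.5],[0,-0.2,-2,0,0,2.9,2.5],[0,-0.2,-3,0,0,2.9,2.5],[0,-0.2,-6,0,0,2.9,2.5],[0,-0.2,-9,0,0,2.9,2.5],[0,-0.2,-9,0,0,2.9,2.5]]

```text
t: 5.45
tcp_pos: [0.4983, 0.1901, 0.2004]
tool_rot: [-0.135, 0.991, 0.0, 0.006]
force: [1.2, 0.3, -0.3]
finger_gap: 0.409
gripper_force: 40.7
```

```bash
python3 - <<'E'
from h import *
print(manip.sense()["gripper_force"])
move([.4665,-.2475,.19],np.radians(87.1))
move([.4665-.0045,-.2475-.09,.19],np.radians(87.1))
move([.4665+.0045,-.2475+.09,.19],np.radians(87.1))
E
```

```text
40.716978907585144
shift [ 14.75 -41.33   0.92] world turn deg -18.4 => tool z turn 18.4 q6 -1.69 tilt [ 0.012  0.002 -1.   ] force [ 1.2  0.3 -0.3] gap 0.409 t 5.45
shift [ 17.59 -49.88   0.9 ] world turn deg -18.4 => tool z turn 18.4 q6 -1.69 tilt [ 0.012  0.002 -1.   ] force [ 1.2  0.3 -0.3] gap 0.409 t 5.45
shift [ 11.92 -32.77   0.94] world turn deg -18.4 => tool z turn 18.4 q6 -1.69 tilt [ 0.012  0.002 -1.   ] force [ 1.2  0.3 -0.3] gap 0.409 t 5.45
```

>>> carry_out:
  targets:
    - [[14.8,-41.3,0,0,0,18.4,2.5],[14.8,-41.3,0,0,0,18.4,2.5],[14.8,-41.3,0,0,0,18.4,2.5],[14.8,-41.3,0,0,0,18.4,2.5],[14.8,-41.3,0,0,0,18.4,2.5],[14.8,-41.3,0,0,0,18.4,2.5],[14.8,-41.3,0,0,0,18.4,2.5],[14.8,-41.3,0,0,0,18.4,2.5],[14.8,-41.3,0,0,0,18.4,2.5],[14.8,-41.3,0,0,0,18.4,2.5],[14.8,-41.3,0,0,0,18.4,2.5],[14.8,-41.3,0,0,0,18.4,2.5]]

```text
t: 6.45
tcp_pos: [0.4625, -0.254, 0.1949]
tool_rot: [0.028, 1.0, -0.002, 0.002]
force: [1.3, -0.6, -0.8]
finger_gap: 0.415
gripper_force: 40.8
```

```bash
python3 - <<'E'
from h import *
move([.4665-.0045,-.2475-.09,.19],np.radians(87.1))
c=cams.camera_info("wrist");im=cams.snapshot("wrist");cv2.imwrite("pics/w3.png",im[:,:,::-1]);np.save("w3.npy",c,allow_pickle=True)
E
```

```text
shift [-0.42 -8.34  0.53] world turn deg 0.3 => tool z turn -0.3 q6 -2.23 tilt [ 0.003 -0.004 -1.   ] force [ 1.3 -0.6 -0.8] gap 0.415 t 6.45
```

View pics/w3.png

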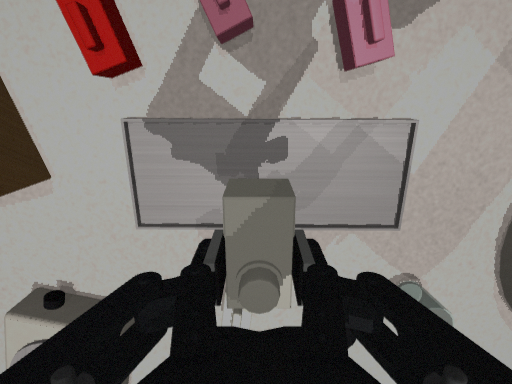

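The tray's rim corners are at about (123,120), (416,120), (402,228) and (138,228). The cassette is held square.

```bash
python3 - <<'E'
from h import *
c=np.load("w3.npy",allow_pickle=True).item()
w=cast(c,[(123,119),(417,119),(403,229),(137,229)],.012);print(w,w.mean(0))
x=[np.linalg.norm(w[i]-w[(i+1)%4]) for i in range(4)];print(x)
for i,j in((0,1),(3,2)):print(np.degrees(np.arctan2(*(w[j]-w[i])[::-1])))
D=cams.camera_info("side");w=cast(D,[(229,234),(279,234),(285,355),(226,355)],.012);print(w.mean(0))
E
```

```text
[[ 0.39454996 -0.3979967 ]
 [ 0.41245992 -0.08343929]
 [ 0.54149335 -0.08556714]
 [ 0.52398753 -0.40749597]] [ 0.46812269 -0.24362477]
[np.float64(0.31506686596508116), np.float64(0.12905097982252556), np.float64(0.3224044445886109), np.float64(0.1297856695503233)]
86.74126787804768
86.88743885317557
[ 0.46647823 -0.24747348]
```

>>> carry_out:
  targets:
    - [[-0.3,-8.1,0,0,0,0,2.5],[-0.3,-8.1,0,0,0,0,2.5],[-0.3,-8.1,0,0,0,0,2.5],[-0.3,-8.1,4,0,0,0,2.5],[-0.3,-8.1,8,0,0,0,2.5],[-0.3,-8.1,11,0,0,0,2.5],[-0.3,-8.1,13,0,0,0,2.5],[-0.3,-8.1,13,0,0,0,2.5],[-0.3,-8.1,13,0,0,0,2.5]]

```text
t: 7.25
tcp_pos: [0.4605, -0.3272, 0.0636]
tool_rot: [0.025, 1.0, 0.001, -0.001]
force: [0.0, -0.5, -1.5]
finger_gap: 0.41
gripper_force: 40.8
```

```bash
python3 - <<'E'
from h import *
move([.4626,-.335,.047],np.radians(86.9))
E
```

```text
shift [-0.26 -0.77  1.66] world turn deg -0.2 => tool z turn 0.2 q6 -2.34 tilt [-0.002  0.003 -1.   ] force [ 0.  -0.5 -1.5] gap 0.41 t 7.25
```

>>> carry_out:
  targets:
    - [[-0.2,-0.7,0.6,0,0,0,2.5],[-0.2,-0.7,1.2,0,0,0,2.5],[-0.2,-0.7,1.6,0,0,0,2.5],[-0.2,-0.7,1.65,0,0,0,2.5],[-0.2,-0.7,1.65,0,0,0,2.5],[-0.2,-0.7,1.65,0,0,0,2.5]]

```text
t: 7.75
tcp_pos: [0.4635, -0.3376, 0.0491]
tool_rot: [0.026, 1.0, -0.002, 0.001]
force: [0.4, -1.1, 4.8]
finger_gap: 0.407
gripper_force: 41.7
```

>>> carry_out:
  targets:
    - [[0,0,0,0,0,0,3.9],[0,0,0,0,0,0,4.6],[0,0,0,0,0,0,5.0],[0,0,-2,0,0,0,5.0],[0,0,-5,0,0,0,5.0],[0,0,-9,0,0,0,5.0],[0,0,-13,0,0,0,5.0],[0,0,-15.5,0,0,0,5.0],[0,0,-15.5,0,0,0,5.0]]

```text
t: 8.5
tcp_pos: [0.4648, -0.3385, 0.2087]
tool_rot: [0.026, 1.0, -0.004, 0.004]
force: [0.4, 0.5, 0.8]
finger_gap: 0.583
gripper_force: 0.0
```

```bash
python3 - <<'E'
from h import *
move([.5765,.2127,.2],np.radians(-14.4))
c=cams.camera_info("wrist");im=cams.snapshot("wrist");cv2.imwrite("pics/w4.png",im[:,:,::-1]);np.save("w4.npy",c,allow_pickle=True)
E
```

```text
shift [-8.31 55.63  0.49] world turn deg 78.5 => tool z turn -78.5 q6 -2.34 tilt [ 0.008 -0.008 -1.   ] force [0.4 0.5 0.8] gap 0.583 t 8.5
```

View pics/w4.png

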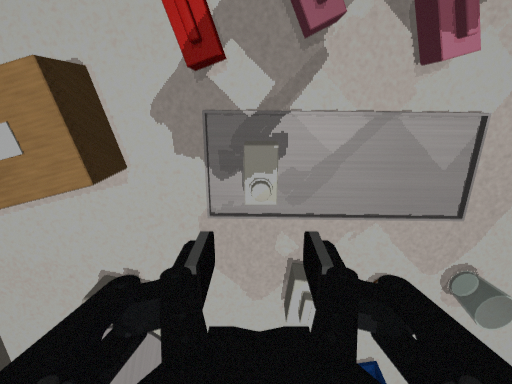

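The first cassette is upright and square in the tray, with its top at x 244–278, y 146–204. Now I'll return to the handle.

>>> carry_out:
  targets:
    - [[-8.3,55.6,0,0,0,101,3.5],[-8.3,55.6,0,0,0,101,3.5],[-8.3,55.6,0,0,0,101,3.5],[-8.3,55.6,0,0,0,101,3.5],[-8.3,55.6,0,0,0,101,3.5],[-8.3,55.6,0,0,0,101,3.5],[-8.3,55.6,0,0,0,101,3.5],[-8.3,55.6,0,0,0,101,3.5],[-8.3,55.6,0,0,0,101,3.5],[-8.3,55.6,0,0,0,101,3.5],[-8.3,55.6,0,0,0,101,3.5],[-8.3,55.6,0,0,0,101,3.5]]

```text
t: 9.55
tcp_pos: [0.5526, 0.114, 0.2008]
tool_rot: [0.656, 0.755, -0.001, -0.002]
force: [0.8, -1.3, -0.0]
finger_gap: 0.408
gripper_force: 0.0
```

```bash
python3 - <<'E'
from h import *
move([.5765,.2127,.2],np.radians(-14.4))
c=np.load("w4.npy",allow_pickle=True).item();w=cast(c,[(244,146),(278,146),(277,204),(245,204)],.045)
u=np.array([np.cos(np.radians(86.9)),np.sin(np.radians(86.9))]);d=w.mean(0)-[.4675,-.245];print(w.mean(0),"across",d@[u[1],-u[0]],"along",d@u)
# tray corners in this view
w=cast(c,[(204,111),(489,111),(463,217),(210,216)],.012);print(w.mean(0))
E
```

```text
shift [9.44 3.75 0.07] world turn deg -22.4 => tool z turn 22.4 q6 -0.13 tilt [-0.004 -0.    -1.   ] force [ 0.8 -1.3 -0. ] gap 0.408 t 9.55
[ 0.46399399 -0.33821286] across 0.001539963837746534 along -0.09326606214909343
[ 0.46634029 -0.24464123]
```

>>> carry_out:
  targets:
    - [[9.5,3.8,0,0,0,22.4,3.5],[9.5,3.8,0,0,0,22.4,3.5],[9.5,3.8,0,0,0,22.4,3.5],[9.5,3.8,0,0,0,22.4,3.5],[9.5,3.8,0,0,0,22.4,3.5],[9.5,3.8,4,0,0,22.4,3.5],[9.5,3.8,4,0,0,22.4,3.5]]

```text
t: 10.13
tcp_pos: [0.5727, 0.2102, 0.1559]
tool_rot: [0.788, 0.616, -0.007, -0.003]
force: [-1.9, -1.3, -1.9]
finger_gap: 0.407
gripper_force: 0.0
```

```bash
python3 - <<'E'
from h import *
move([.577,.2115,.116],np.radians(-14.4))
E
```

```text
shift [0.26 0.44 3.98] world turn deg -0.4 => tool z turn 0.4 q6 0.41 tilt [-0.015 -0.003 -1.   ] force [-1.9 -1.3 -1.9] gap 0.407 t 10.1333
```

>>> carry_out:
  targets:
    - [[0.1,0.2,2,0,0,0,3.5],[0.1,0.2,4,0,0,0,3.5],[0.1,0.2,4,0,0,0,3.5],[0.1,0.2,4,0,0,0,3.5]]

```text
t: 10.47
tcp_pos: [0.5785, 0.211, 0.1219]
tool_rot: [0.788, 0.615, -0.002, -0.001]
force: [0.0, 0.5, 0.4]
finger_gap: 0.41
gripper_force: 0.0
```

```bash
python3 - <<'E'
from h import *
move([.577,.2115,.116],np.radians(-14.4))
E
```

```text
shift [ 0.01 -0.16  0.59] world turn deg -0.3 => tool z turn 0.3 q6 0.41 tilt [-0.005 -0.001 -1.   ] force [0.  0.5 0.4] gap 0.41 t 10.4667
```

>>> carry_out:
  targets:
    - [[0,-0.1,0.5,0,0,0.3,3.5],[0,-0.1,0.5,0,0,0.3,0.5],[0,-0.1,0.5,0,0,0.3,0.5],[0,-0.1,0.5,0,0,0.3,0.5],[0,-0.1,0.5,0,0,-7,0.5],[0,-0.1,0.5,0,0,-14,0.5],[0,-0.1,0.5,0,0,-21,0.5],[0,-0.1,0.5,0,0,-28,0.5],[0,-0.1,0.5,0,0,-35,0.5],[0,-0.1,0.5,0,0,-42,0.5],[0,-0.1,0.5,0,0,-49,0.5],[0,-0.1,0.5,0,0,-56,0.5]]

```text
t: 11.47
tcp_pos: [0.5779, 0.2123, 0.1188]
tool_rot: [0.404, 0.915, -0.0, -0.001]
force: [-4.1, -0.2, 4.4]
finger_gap: 0.16
gripper_force: 42.2
```

```bash
python3 - <<'E'
from h import *
move([.577,.2115,.116],np.radians(45.6))
move([.4946,.1898,.116],np.radians(105.6))
E
```

```text
shift [-0.   -0.12  0.28] world turn deg 3.3 => tool z turn -3.3 q6 -0.57 tilt [-0.002 -0.    -1.   ] force [-4.1 -0.2  4.4] gap 0.16 t 11.4667
shift [ 3.94 -7.67  0.3 ] world turn deg 63.3 => tool z turn -63.3 q6 -0.57 tilt [-0.002 -0.    -1.   ] force [-4.1 -0.2  4.4] gap 0.16 t 11.4667
```

>>> carry_out:
  targets:
    - [[0,0,0,0,0,-4,0.5],[0,0,0,0,0,-4,0.5],[0,0,0,0,0,-4,3.5],[0,0,0,0,0,-4,3.5],[0,0,-4,0,0,-4,3.5],[0,0,-8,0,0,-10,5.0],[4.0,-7.7,-8,0,0,-63,5.5],[4.0,-7.7,-8,0,0,-63,5.5],[4.0,-7.7,-8,0,0,-63,5.5],[4.0,-7.7,-8,0,0,-63,5.5],[4.0,-7.7,-8,0,0,-63,5.5],[4.0,-7.7,-8,0,0,-63,5.5]]

```text
t: 12.47
tcp_pos: [0.4957, 0.1906, 0.1983]
tool_rot: [-0.046, 0.999, 0.0, 0.001]
force: [0.4, 0.7, 0.0]
finger_gap: 0.644
gripper_force: 0.0
```

```bash
python3 - <<'E'
from h import *
move([.4946,.1898,.104],np.radians(105.6))
E
```

```text
shift [ 0.14 -0.07  9.43] world turn deg 10.4 => tool z turn -10.4 q6 -1.51 tilt [ 0.003  0.    -1.   ] force [0.4 0.7 0. ] gap 0.644 t 12.4667
```

Turn the last 10° and look before descending, since the rotor's detent position matters here.

>>> carry_out:
  targets:
    - [[0.1,-0.1,0,0,0,-5,5.5],[0.1,-0.1,0,0,0,-10.4,5.5],[0.1,-0.1,2,0,0,-10.4,5.5],[0.1,-0.1,2,0,0,-10.4,5.5],[0.1,-0.1,2,0,0,-10.4,5.5]]

```text
t: 12.88
tcp_pos: [0.4939, 0.1894, 0.1773]
tool_rot: [-0.133, 0.991, -0.0, -0.001]
force: [0.9, -0.6, 0.2]
finger_gap: 0.643
gripper_force: 0.0
```

```bash
python3 - <<'E'
from h import *
move([.4946,.1898,.104],np.radians(105.6))
c=cams.camera_info("wrist");im=cams.snapshot("wrist")
g=cv2.cvtColor(im,cv2.COLOR_RGB2HSV)
p=proj(c,[[.4946,.1898,.102]])[0];print("pred",p)
m=((im.min(2)>140)&(g[...,1]<60)).astype(np.uint8)
for r in range(int(p[1])-30,int(p[1])+31,15):print(r,[int(v) for v in im[r,int(p[0])-45:int(p[0])+46:5].mean(1)])
print([int(v) for v in im[int(p[1])-80:int(p[1])+60:5,int(p[0])-12].mean(1)])
E
```

```text
shift [-0.09  0.02  7.33] world turn deg 0.3 => tool z turn -0.3 q6 -1.68 tilt [-0.001 -0.    -1.   ] force [ 0.9 -0.6  0.2] gap 0.643 t 12.8833
pred [259.97585669 208.85489533]
178 [71, 61, 63, 63, 113, 120, 119, 121, 120, 120, 119, 120, 120, 120, 64, 63, 64, 61, 62]
193 [60, 66, 60, 62, 107, 121, 121, 119, 118, 119, 120, 120, 119, 121, 62, 61, 110, 111, 111]
208 [105, 105, 107, 108, 118, 120, 121, 121, 119, 119, 121, 120, 188, 188, 121, 122, 122, 122, 122]
223 [112, 105, 106, 105, 105, 188, 140, 94, 107, 117, 98, 88, 186, 181, 110, 109, 109, 107, 108]
238 [111, 113, 112, 113, 114, 184, 184, 182, 183, 184, 185, 181, 186, 173, 115, 112, 113, 114, 113]
[66, 62, 63, 61, 56, 62, 62, 93, 102, 120, 120, 120, 121, 120, 120, 119, 119, 119, 112, 89, 115, 184, 182, 185, 168, 112, 111, 105]
```

The cassette is in the gap and centred (columns 235–283), so I'll grasp it and lift.

>>> carry_out:
  targets:
    - [[0,0,3.5,0,0,0,5.5],[0,0,6,0,0,0,5.5],[0,0,7.2,0,0,0,5.5],[0,0,7.2,0,0,0,5.5],[0,0,7.2,0,0,0,2.5],[0,0,7.2,0,0,0,2.5],[0,0,7.2,0,0,0,2.5],[0,0,6.2,0,0,0,2.5],[0,0,5.2,0,0,0,2.5],[0,0,3.7,0,0,0,2.5],[0,0,1,0,0,0,2.5],[0,0,-2,0,0,0,2.5]]

```text
t: 13.93
tcp_pos: [0.4933, 0.1894, 0.1992]
tool_rot: [-0.133, 0.991, -0.0, -0.001]
force: [-0.1, 0.6, -1.2]
finger_gap: 0.408
gripper_force: 41.7
```

```bash
python3 - <<'E'
from h import *
move([.4675,-.245,.19],np.radians(86.9))
E
```

```text
shift [ 13.97 -41.21   0.93] world turn deg -18.4 => tool z turn 18.4 q6 -1.68 tilt [-0.002 -0.    -1.   ] force [-0.1  0.6 -1.2] gap 0.408 t 13.9333
```

>>> carry_out:
  targets:
    - [[14.0,-41.2,0,0,0,18.4,2.5],[14.0,-41.2,0,0,0,18.4,2.5],[14.0,-41.2,0,0,0,18.4,2.5],[14.0,-41.2,0,0,0,18.4,2.5],[14.0,-41.2,0,0,0,18.4,2.5],[14.0,-41.2,0,0,0,18.4,2.5],[14.0,-41.2,0,0,0,18.4,2.5],[14.0,-41.2,0,0,0,18.4,2.5],[14.0,-41.2,0,0,0,18.4,2.5],[14.0,-41.2,0,0,0,18.4,2.5],[14.0,-41.2,0,0,0,18.4,2.5],[14.0,-41.2,0,0,0,18.4,2.5]]

```text
t: 14.93
tcp_pos: [0.469, -0.2506, 0.1998]
tool_rot: [0.029, 1.0, -0.003, 0.002]
force: [0.7, 0.3, -1.6]
finger_gap: 0.41
gripper_force: 41.7
```

>>> carry_out:
  targets:
    - [[0,0,0,0,0,0,2.5],[0,0,4,0,0,0,2.5],[0,0,8,0,0,0,2.5],[0,0,11,0,0,0,2.5],[0,0,12.5,0,0,0,2.5],[0,0,12.5,0,0,0,2.5],[0,0,12.5,0,0,0,2.5]]

```text
t: 15.52
tcp_pos: [0.4679, -0.2431, 0.0729]
tool_rot: [0.026, 1.0, 0.001, -0.001]
force: [0.7, -0.1, -1.1]
finger_gap: 0.408
gripper_force: 41.6
```

```bash
python3 - <<'E'
from h import *
move([.4675,-.245,.048],np.radians(86.9))
E
```

```text
shift [ 0.03 -0.2   2.49] world turn deg -0.1 => tool z turn 0.1 q6 -2.21 tilt [-0.001  0.001 -1.   ] force [ 0.7 -0.1 -1.1] gap 0.408 t 15.5167
```

>>> carry_out:
  targets:
    - [[0,-0.1,1.2,0,0,0,2.5],[0,-0.1,2.0,0,0,0,2.5],[0,-0.1,2.45,0,0,0,2.5],[0,-0.1,2.45,0,0,0,2.5],[0,-0.1,2.45,0,0,0,3.8],[0,-0.1,2.45,0,0,0,4.5],[0,-0.1,2.45,0,0,0,4.9],[0,-0.1,0,0,0,0,4.9],[0,-0.1,-3,0,0,0,4.9],[0,-0.1,-7,0,0,0,4.9],[0,-0.1,-11,0,0,0,4.5],[0,-0.1,-12.8,0,0,0,3.5]]

```text
t: 16.52
tcp_pos: [0.4697, -0.247, 0.2056]
tool_rot: [0.027, 1.0, -0.002, 0.003]
force: [0.5, 0.6, 0.7]
finger_gap: 0.418
gripper_force: 0.0
```

```bash
python3 - <<'E'
from h import *
move([.577,.212,.2],np.radians(45.6))
E
```

```text
shift [-8.27 46.41  0.4 ] world turn deg -41.3 => tool z turn 41.3 q6 -2.21 tilt [ 0.006 -0.005 -1.   ] force [0.5 0.6 0.7] gap 0.418 t 16.5167
```

>>> carry_out:
  targets:
    - [[-8.2,46.3,0,0,0,41.3,3.5],[-8.2,46.3,0,0,0,41.3,3.5],[-8.2,46.3,0,0,0,41.3,3.5],[-8.2,46.3,0,0,0,41.3,3.5],[-8.2,46.3,0,0,0,41.3,3.5],[-8.2,46.3,0,0,0,41.3,3.5],[-8.2,46.3,0,0,0,41.3,3.5],[-8.2,46.3,0,0,0,41.3,3.5],[-8.2,46.3,0,0,0,41.3,3.5],[-8.2,46.3,0,0,0,41.3,3.5],[-8.2,46.3,0,0,0,41.3,3.5],[-8.2,46.3,0,0,0,41.3,3.5]]

```text
t: 17.52
tcp_pos: [0.5745, 0.2148, 0.201]
tool_rot: [0.377, 0.926, 0.0, 0.0]
force: [0.4, -0.0, 0.9]
finger_gap: 0.407
gripper_force: 0.0
```

>>> carry_out:
  targets:
    - [[0,0,0,0,0,0,3.5],[0,0,0,0,0,0,3.5],[0,0,0,0,0,0,3.5]]

```text
t: 17.77
tcp_pos: [0.5739, 0.2119, 0.2006]
tool_rot: [0.377, 0.926, -0.001, -0.0]
force: [-0.1, -0.1, 0.2]
finger_gap: 0.412
gripper_force: 0.0
```

```bash
python3 - <<'E'
from h import *
move([.577,.212,.116],np.radians(45.6))
E
```

```text
shift [-0.22  0.23  8.46] world turn deg -0.1 => tool z turn 0.1 q6 -0.63 tilt [-0.001 -0.001 -1.   ] force [-0.1 -0.1  0.2] gap 0.412 t 17.7667
```

>>> carry_out:
  targets:
    - [[-0.2,0.2,4,0,0,0,3.5],[-0.2,0.2,8,0,0,0,3.5],[-0.2,0.2,8.5,0,0,0,3.5],[-0.2,0.2,8.5,0,0,0,3.5],[-0.2,0.2,8.5,0,0,0,0.5],[-0.2,0.2,8.5,0,0,0,0.5],[-0.2,0.2,8.5,0,0,0,0.5],[-0.2,0.2,8.5,0,0,0,0.5]]

```text
t: 18.43
tcp_pos: [0.5787, 0.2115, 0.1179]
tool_rot: [0.377, 0.926, 0.0, 0.002]
force: [0.1, -3.7, 3.6]
finger_gap: 0.16
gripper_force: 41.5
```

>>> carry_out:
  targets:
    - [[0,0,0,0,0,-6,0.5],[0,0,0,0,0,-12,0.5],[0,0,0,0,0,-18,0.5],[0,0,0,0,0,-24,0.5],[0,0,0,0,0,-30,0.5],[0,0,0,0,0,-36,0.5],[0,0,0,0,0,-42,0.5],[0,0,0,0,0,-48,0.5],[0,0,0,0,0,-54,0.5],[0,0,0,0,0,-60,0.5],[0,0,0,0,0,-60,0.5]]

```text
t: 19.35
tcp_pos: [0.5788, 0.2122, 0.118]
tool_rot: [-0.137, 0.991, -0.0, 0.002]
force: [0.1, -3.0, 5.5]
finger_gap: 0.156
gripper_force: 42.0
```

```bash
python3 - <<'E'
from h import *
move([.577,.212,.116],np.radians(105.6))
move([.4946,.1898,.116],np.radians(105.6))
E
```

```text
shift [0.18 0.03 0.19] world turn deg -0.2 => tool z turn 0.2 q6 -1.68 tilt [ 0.004  0.    -1.   ] force [ 0.1 -3.   5.5] gap 0.156 t 19.35
shift [8.71 0.13 0.16] world turn deg -0.2 => tool z turn 0.2 q6 -1.68 tilt [ 0.004  0.    -1.   ] force [ 0.1 -3.   5.5] gap 0.156 t 19.35
```

>>> carry_out:
  targets:
    - [[0,0,0,0,0,0,3.5],[0,0,0,0,0,0,3.5],[0,0,-4,0,0,0,3.5],[0,0,-6.5,0,0,0,4.5],[4,0.1,-6.5,0,0,0,5.5],[8.6,0.1,-6.5,0,0,0,5.5],[8.6,0.1,-6.5,0,0,0,5.5],[8.6,0.1,-6.5,0,0,0,5.5],[8.6,0.1,-6.5,0,0,0,5.5]]

```text
t: 20.1
tcp_pos: [0.4944, 0.1902, 0.1811]
tool_rot: [-0.136, 0.991, 0.0, 0.001]
force: [0.6, 0.3, 0.6]
finger_gap: 0.643
gripper_force: 0.0
```

```bash
python3 - <<'E'
from h import *
move([.4946,.1898,.104],np.radians(105.6))
c=cams.camera_info("wrist");im=cams.snapshot("wrist")
p=proj(c,[[.4946,.1898,.102]])[0];print("pred",p)
for r in range(int(p[1])-30,int(p[1])+31,15):print(r,[int(v) for v in im[r,int(p[0])-45:int(p[0])+46:5].mean(1)])
E
```

```text
shift [-0.   -0.05  7.71] world turn deg 0.0 => tool z turn -0.0 q6 -1.69 tilt [ 0.001  0.    -1.   ] force [0.6 0.3 0.6] gap 0.643 t 20.1
pred [259.09649106 206.17947362]
176 [70, 62, 63, 62, 104, 118, 118, 119, 120, 118, 119, 120, 119, 119, 61, 61, 62, 63, 60]
191 [61, 62, 63, 61, 112, 120, 119, 119, 120, 118, 120, 118, 121, 115, 60, 65, 112, 111, 109]
206 [106, 107, 106, 107, 102, 119, 119, 119, 119, 120, 119, 140, 187, 174, 122, 122, 121, 120, 120]
221 [113, 105, 106, 108, 64, 186, 125, 97, 125, 122, 139, 136, 186, 160, 108, 107, 108, 106, 106]
236 [113, 111, 113, 113, 114, 184, 184, 181, 182, 184, 183, 170, 184, 150, 114, 114, 115, 114, 114]
```

>>> carry_out:
  targets:
    - [[0,0,3.5,0,0,0,5.5],[0,0,6,0,0,0,5.5],[0,0,7.6,0,0,0,5.5],[0,0,7.6,0,0,0,5.5],[0,0,7.6,0,0,0,2.5],[0,0,7.6,0,0,0,2.5],[0,0,7.6,0,0,0,2.5],[0,0,6.6,0,0,0,2.5],[0,0,5.6,0,0,0,2.5],[0,0,4,0,0,0,2.5],[0,0,1,0,0,0,2.5],[0,0,-2,0,0,0,2.5]]

```text
t: 21.15
tcp_pos: [0.4937, 0.1898, 0.2027]
tool_rot: [-0.136, 0.991, -0.0, -0.0]
force: [-0.2, -0.6, -0.7]
finger_gap: 0.409
gripper_force: 42.4
```

```bash
python3 - <<'E'
from h import *
move([.4675+.0049,-.245+.09,.19],np.radians(86.9))
E
```

```text
shift [ 11.34 -32.63   1.28] world turn deg -18.7 => tool z turn 18.7 q6 -1.69 tilt [-0.001 -0.    -1.   ] force [-0.2 -0.6 -0.7] gap 0.409 t 21.15
```

>>> carry_out:
  targets:
    - [[11.3,-32.6,0,0,0,18.6,2.5],[11.3,-32.6,0,0,0,18.6,2.5],[11.3,-32.6,0,0,0,18.6,2.5],[11.3,-32.6,0,0,0,18.6,2.5],[11.3,-32.6,0,0,0,18.6,2.5],[11.3,-32.6,0,0,0,18.6,2.5],[11.3,-32.6,0,0,0,18.6,2.5],[11.3,-32.6,0,0,0,18.6,2.5],[11.3,-32.6,0,0,0,18.6,2.5],[11.3,-32.6,0,0,0,18.6,2.5],[11.3,-32.6,0,0,0,18.6,2.5],[11.3,-32.6,0,0,0,18.6,2.5]]

```text
t: 22.15
tcp_pos: [0.473, -0.1531, 0.2014]
tool_rot: [0.026, 1.0, 0.0, -0.0]
force: [-0.4, 0.5, -1.0]
finger_gap: 0.413
gripper_force: 42.4
```

>>> carry_out:
  targets:
    - [[0,0,4,0,0,0,2.5],[0,0,8,0,0,0,2.5],[0,0,11,0,0,0,2.5],[0,0,12.8,0,0,0,2.5],[0,0,12.8,0,0,0,2.5],[0,0,12.8,0,0,0,2.5]]

```text
t: 22.65
tcp_pos: [0.4731, -0.1525, 0.0724]
tool_rot: [0.025, 1.0, 0.001, -0.001]
force: [-0.6, -1.5, -0.8]
finger_gap: 0.411
gripper_force: 42.4
```

```bash
python3 - <<'E'
from h import *
move([.4724,-.155,.048],np.radians(86.9))
E
```

```text
shift [ 0.05 -0.25  2.44] world turn deg -0.3 => tool z turn 0.3 q6 -2.06 tilt [-0.002  0.002 -1.   ] force [-0.6 -1.5 -0.8] gap 0.411 t 22.65
```

Place it, lift to z ≈ 0.27 and snap the scene for a check of the tray and the wash.

>>> carry_out:
  targets:
    - [[0,-0.1,1.2,0,0,0,2.5],[0,-0.1,2.0,0,0,0,2.5],[0,-0.1,2.4,0,0,0,2.5],[0,-0.1,2.4,0,0,0,2.5],[0,-0.1,2.4,0,0,0,3.8],[0,-0.1,2.4,0,0,0,4.5],[0,-0.1,2.4,0,0,0,4.9],[0,-0.1,0,0,0,0,4.9],[0,-0.1,-3,0,0,0,4.9],[0,-0.1,-7,0,0,0,4.9],[0,-0.1,-11,0,0,0,4.9],[0,-0.1,-15,0,0,0,4.9]]

```text
t: 23.65
tcp_pos: [0.4728, -0.1552, 0.2249]
tool_rot: [0.026, 1.0, 0.0, -0.0]
force: [2.1, -0.1, 0.0]
finger_gap: 0.574
gripper_force: 0.0
```

```bash
python3 - <<'E'
from h import *
a=cams.snapshot("side");b=cams.snapshot("scene");np.save("s.npy",a)
A=cv2.resize(a[200:370,150:400],None,fx=3,fy=3,interpolation=cv2.INTER_CUBIC)[:,:,::-1];cv2.imwrite("pics/s2.png",A)
E
```

```text
(no output)
```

View pics/s2.png

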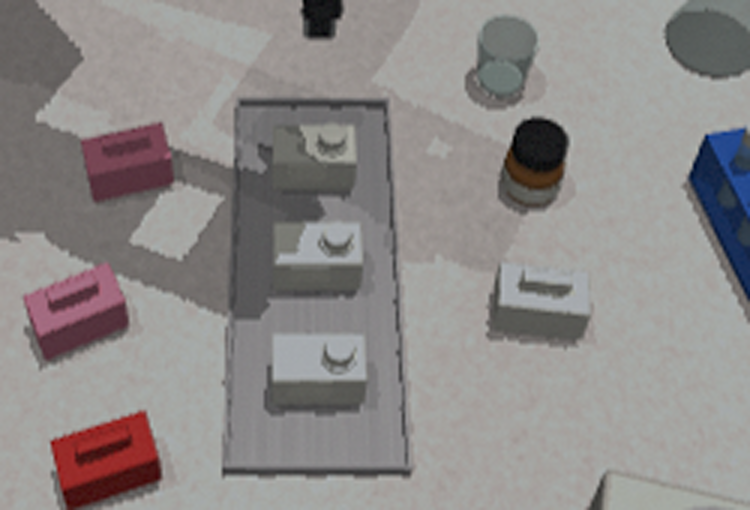

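The three cassettes stand squarely in the middle of the tray. The wash's top corners in this crop are about (503,263), (586,267), (590,307) and (498,300).

```bash
python3 - <<'E'
from h import *
D=cams.camera_info("side")
w=cast(D,np.array([(503,263),(586,267),(590,307),(498,300)])/3+[150,200]-.3,.042);print(w,w.mean(0),[np.degrees(np.arctan2(*(w[j]-w[i])[::-1])) for i,j in((0,1),(3,2))])
c=w.mean(0);a=np.mean([np.arctan2(*(w[j]-w[i])[::-1]) for i,j in((0,1),(3,2))])
move([*c,.2],a+np.pi/2)
for q in [[(274,124),(355,124),(355,162),(274,160)],[(276,222),(362,222),(363,262),(274,262)],[(274,334),(364,334),(366,378),(272,376)]]:
    v=cast(D,np.array(q)/3+[150,200]-.3,.045);d=v.mean(0)-[.4675,-.245];u=np.array([.0541,.9985]);print("across",d@[u[1],-u[0]],"along",d@u)
E
```

```text
[[ 0.60380207 -0.27057723]
 [ 0.66462056 -0.27722589]
 [ 0.66063782 -0.30988157]
 [ 0.59508232 -0.30068325]] [ 0.63103569 -0.28959198] [np.float64(-6.238784074415577), np.float64(-7.987226598345159)]
shift [-16.02 -12.38   3.25] world turn deg -4.2 => tool z turn 4.2 q6 -2.06 tilt [ 0.013 -0.008 -1.   ] force [ 0.6 -0.  -0.9] gap 0.576 t 23.75
across -0.00046321544058965417 along 0.08893429276456931
across 0.001247480903789877 along -0.001948342855701824
across -0.00027084111362609965 along -0.09341181954535284
```

>>> carry_out:
  targets:
    - [[-19.5,-12.4,1.5,0,0,4.2,5.5],[-19.5,-12.4,1.5,0,0,4.2,5.5],[-19.5,-12.4,1.5,0,0,4.2,5.5],[-19.5,-12.4,1.5,0,0,4.2,5.5],[-19.5,-12.4,1.5,0,0,4.2,5.5],[-19.5,-12.4,1.5,0,0,4.2,5.5],[-19.5,-12.4,1.5,0,0,4.2,5.5],[-19.5,-12.4,1.5,0,0,4.2,5.5],[-19.5,-12.4,1.5,0,0,4.2,5.5],[-19.5,-12.4,1.5,0,0,4.2,5.5]]

```text
t: 24.58
tcp_pos: [0.6604, -0.2882, 0.2074]
tool_rot: [0.062, 0.998, 0.001, -0.001]
force: [-0.7, -0.5, 0.1]
finger_gap: 0.643
gripper_force: 0.0
```

```bash
python3 - <<'E'
from h import *
move([.631,-.2896,.045],np.radians(83))
c=cams.camera_info("wrist");im=cams.snapshot("wrist");cv2.imwrite("pics/w5.png",im[:,:,::-1]);np.save("w5.npy",c,allow_pickle=True)
print(proj(c,[[.631,-.2896,.042]]))
E
```

```text
shift [ 2.86 -0.53 16.24] world turn deg 0.1 => tool z turn -0.1 q6 -2.01 tilt [-0.002  0.001 -1.   ] force [-0.7 -0.5  0.1] gap 0.643 t 24.5833
[[254.55775844 151.03569853]]
```

View pics/w5.png

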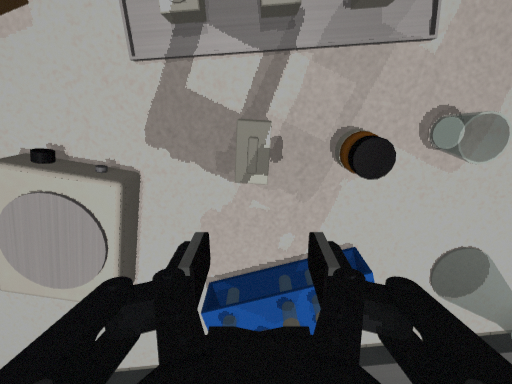

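The wash's top is centred at about (253,151), against a predicted (254.5,151), and it's aligned. Next I'll move over it and grasp it.

>>> carry_out:
  targets:
    - [[2.9,-0.5,3,0,0,0,5.5],[2.9,-0.5,7,0,0,0,5.5],[2.9,-0.5,10,0,0,0,5.5],[2.9,-0.5,12,0,0,0,5.5],[2.9,-0.5,12,0,0,0,5.5],[2.9,-0.5,12,0,0,0,5.5]]

```text
t: 25.13
tcp_pos: [0.6314, -0.2898, 0.0874]
tool_rot: [0.062, 0.998, 0.001, -0.001]
force: [-0.3, -0.7, 0.6]
finger_gap: 0.649
gripper_force: 0.0
```

```bash
python3 - <<'E'
from h import *
move([.631,-.290,.0445],np.radians(83))
E
```

```text
shift [ 0.03 -0.03  4.29] world turn deg 0.1 => tool z turn -0.1 q6 -2.04 tilt [-0.002  0.001 -1.   ] force [-0.3 -0.7  0.6] gap 0.649 t 25.1333
```

>>> carry_out:
  targets:
    - [[0,0,2.5,0,0,0,5.5],[0,0,4.3,0,0,0,5.5],[0,0,4.3,0,0,0,5.5],[0,0,4.3,0,0,0,2.5],[0,0,4.3,0,0,0,2.5],[0,0,4.3,0,0,0,2.5],[0,0,4.3,0,0,0,2.5],[0,0,2,0,0,0,2.5],[0,0,-2,0,0,0,2.5],[0,0,-6,0,0,0,2.5],[0,0,-10,0,0,0,2.5],[0,0,-12,0,0,0,2.5]]

```text
t: 26.13
tcp_pos: [0.6344, -0.292, 0.2144]
tool_rot: [0.062, 0.998, -0.002, 0.004]
force: [0.6, -0.3, -1.0]
finger_gap: 0.416
gripper_force: 39.7
```

```bash
python3 - <<'E'
from h import *
print(manip.sense()["tcp_pos"])
move([.4942,.1895,.2],np.radians(105.6))
E
```

```text
[ 0.63438367 -0.29197246  0.21439019]
shift [19.91 46.03  1.08] world turn deg 22.8 => tool z turn -22.8 q6 -2.04 tilt [ 0.008 -0.005 -1.   ] force [ 0.6 -0.3 -1. ] gap 0.416 t 26.1333
```

>>> carry_out:
  targets:
    - [[19.7,45.8,0,0,0,-22.8,2.5],[19.7,45.8,0,0,0,-22.8,2.5],[19.7,45.8,0,0,0,-22.8,2.5],[19.7,45.8,0,0,0,-22.8,2.5],[19.7,45.8,0,0,0,-22.8,2.5],[19.7,45.8,0,0,0,-22.8,2.5],[19.7,45.8,0,0,0,-22.8,2.5],[19.7,45.8,0,0,0,-22.8,2.5],[19.7,45.8,0,0,0,-22.8,2.5],[19.7,45.8,0,0,0,-22.8,2.5],[19.7,45.8,0,0,0,-22.8,2.5],[19.7,45.8,0,0,0,-22.8,2.5]]

```text
t: 27.13
tcp_pos: [0.493, 0.1902, 0.2086]
tool_rot: [-0.136, 0.991, 0.0, 0.001]
force: [0.2, -0.1, -1.1]
finger_gap: 0.411
gripper_force: 39.7
```

>>> carry_out:
  targets:
    - [[0,0,0,0,0,0,2.5],[0,0,0,0,0,0,2.5],[0,0,0,0,0,0,2.5],[0,0,0,0,0,0,2.5]]

```text
t: 27.47
tcp_pos: [0.4945, 0.1873, 0.2081]
tool_rot: [-0.135, 0.991, -0.0, 0.0]
force: [0.5, 0.9, -1.4]
finger_gap: 0.411
gripper_force: 39.8
```

```bash
python3 - <<'E'
from h import *
print(manip.sense()["tcp_pos"])
move([.4946,.1898,.15],np.radians(105.6))
c=cams.camera_info("wrist");im=cams.snapshot("wrist");cv2.imwrite("pics/w6.png",im[:,:,::-1])
a=np.radians(15.6);u=np.array([np.cos(a),np.sin(a),0]);v=np.array([-u[1],u[0],0]);g=np.array([.4946,.1898,.08])
print(proj(c,[g+s*.035*u+t*.02*v for s in(-1,1) for t in(-1,1)]).round(1).tolist())
E
```

```text
[0.49453413 0.18732562 0.20814947]
shift [-0.07  0.24  5.81] world turn deg 0.0 => tool z turn -0.0 q6 -1.69 tilt [ 0.001 -0.    -1.   ] force [ 0.5  0.9 -1.4] gap 0.411 t 27.4667
[[240.4, 151.8], [284.2, 151.8], [241.8, 222.4], [282.3, 222.4]]
```

View pics/w6.png

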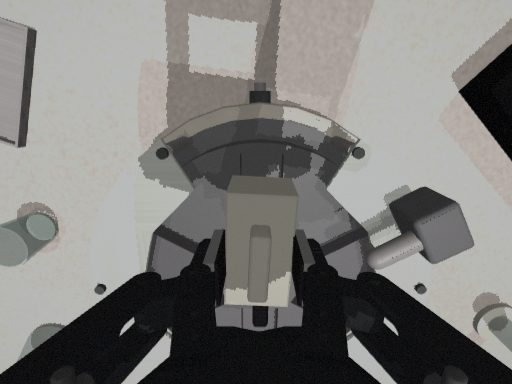

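```bash
python3 - <<'E'
from h import *
s=manip.sense();c=cams.camera_info("wrist");z=s["tcp_pos"][2]-.002
im=cv2.imread("pics/w6.png").mean(2);print([int(v) for v in im[165:320:3,240]]);print([int(v) for v in im[165:320:3,280]])
for r in (200,280):print(r,[int(v) for v in im[r,215:305:3]])
m=s["tool_rot"];m=R.from_quat(m).as_matrix()
w=cast(c,[(228,193),(297,193),(289,305),(224,305)],z);print(((w-s["tcp_pos"][:2])@m[:2,:2]).round(4))
E
```

```text
[41, 46, 42, 48, 88, 90, 89, 90, 92, 91, 113, 114, 115, 114, 114, 114, 113, 114, 113, 115, 114, 113, 114, 114, 114, 114, 114, 113, 114, 113, 114, 116, 115, 114, 115, 114, 112, 115, 112, 113, 114, 132, 175, 174, 172, 173, 172, 104, 112, 114, 114, 113]
[58, 58, 63, 62, 70, 88, 88, 90, 90, 89, 98, 114, 116, 114, 114, 113, 116, 113, 114, 114, 115, 114, 116, 115, 114, 116, 115, 114, 115, 115, 114, 115, 115, 113, 112, 113, 113, 114, 176, 176, 175, 174, 174, 174, 174, 174, 173, 158, 114, 112, 114, 113]
200 [110, 111, 103, 104, 107, 112, 113, 113, 116, 114, 113, 115, 114, 115, 115, 115, 114, 114, 114, 114, 116, 114, 114, 115, 113, 116, 114, 111, 118, 117]
280 [16, 13, 11, 19, 113, 113, 113, 113, 114, 114, 114, 92, 112, 115, 113, 114, 113, 109, 112, 133, 115, 175, 176, 176, 176, 135, 30, 6, 18, 18]
[[ 0.0356 -0.0153]
 [ 0.0356  0.0176]
 [-0.0287  0.0159]
 [-0.0287 -0.0196]]
```

>>> carry_out:
  targets:
    - [[-0.2,0.2,3,0,0,-2,2.5],[-0.2,0.2,6,0,0,-2,2.5],[-0.2,0.2,7.8,0,0,-2,2.5],[-0.2,0.2,7.8,0,0,-2,2.5],[-0.2,0.2,7.8,0,0,-2,2.5]]

```text
t: 27.93
tcp_pos: [0.4954, 0.1894, 0.1292]
tool_rot: [-0.152, 0.988, -0.0, -0.001]
force: [0.1, 0.3, -2.0]
finger_gap: 0.412
gripper_force: 39.8
```

```bash
python3 - <<'E'
from h import *
s=manip.sense();print(s["tcp_pos"]);move([.4955,.190,.104],np.radians(107.6))
E
```

```text
[0.49543903 0.18944152 0.12917496]
shift [-0.03  0.05  2.52] world turn deg 0.1 => tool z turn -0.1 q6 -1.72 tilt [-0.002 -0.    -1.   ] force [ 0.1  0.3 -2. ] gap 0.412 t 27.9333
```

Position is on target. I'll lower by 1.3 cm first and watch the force.

>>> carry_out:
  targets:
    - [[0,0,0.4,0,0,0,2.5],[0,0,0.8,0,0,0,2.5],[0,0,1.0,0,0,0,2.5],[0,0,1.2,0,0,0,2.5],[0,0,1.2,0,0,0,2.5]]

```text
t: 28.35
tcp_pos: [0.4954, 0.1908, 0.118]
tool_rot: [-0.153, 0.988, 0.0, 0.0]
force: [0.6, -0.2, -1.0]
finger_gap: 0.41
gripper_force: 39.8
```

>>> carry_out:
  targets:
    - [[0,0,0.4,0,0,0,2.5],[0,0,0.8,0,0,0,2.5],[0,0,1.1,0,0,0,2.5],[0,0,1.3,0,0,0,2.5],[0,0,1.3,0,0,0,2.5]]

```text
t: 28.77
tcp_pos: [0.4952, 0.1908, 0.1072]
tool_rot: [-0.154, 0.988, -0.0, 0.0]
force: [-4.6, -1.3, 20.2]
finger_gap: 0.415
gripper_force: 41.7
```

>>> carry_out:
  targets:
    - [[0,0,0,0,0,0,3.9],[0,0,0,0,0,0,4.6],[0,0,0,0,0,0,5.2],[0,0,0,0,0,0,5.2],[0,0,-3,0,0,0,5.2],[0,0,-6,0,0,0,5.2],[0,0,-6,0,0,0,5.2]]

```text
t: 29.35
tcp_pos: [0.4985, 0.1914, 0.1688]
tool_rot: [-0.153, 0.988, 0.0, 0.004]
force: [0.6, -0.5, 0.4]
finger_gap: 0.611
gripper_force: 0.0
```

```bash
python3 - <<'E'
from h import *
print(manip.sense()["tcp_pos"])
c=cams.camera_info("wrist");im=cams.snapshot("wrist");S=cams.snapshot("side")
g=np.array([.4946,.1898,.102]);print(proj(c,g))
A=cv2.resize(S[85:175,215:335],None,fx=3.3,fy=3.3);B=im[100:330,120:400];A=A[:B.shape[0]]
h=max(A.shape[0],B.shape[0]);P=lambda x:cv2.copyMakeBorder(x,0,h-x.shape[0],0,0,0)
cv2.imwrite("pics/w7.png",np.hstack([P(A),P(B)])[:,:,::-1])
E
```

```text
[0.49845333 0.19136756 0.16876599]
[[259.41762184 206.01269014]]
```

View pics/w7.png

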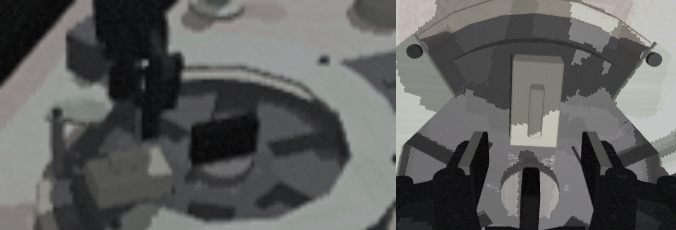

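The cassette is in the pocket and aligned, at crop columns 511–562. I'll press the rib gently with closed fingers to make sure it's home.

>>> carry_out:
  targets:
    - [[0.2,0,0,0,0,0,0],[0.2,0,0,0,0,0,0],[0.2,0,0,0,0,0,0],[0.2,0,0,0,0,0,0],[0.2,0,0,0,0,0,0],[0.2,0,1,0,0,0,0],[0.2,0,2,0,0,0,0],[0.2,0,2.5,0,0,0,0],[0.2,0,2.5,0,0,0,0]]

```text
t: 30.2
tcp_pos: [0.4921, 0.1899, 0.1379]
tool_rot: [-0.153, 0.988, 0.0, -0.002]
force: [0.3, -0.2, -0.7]
finger_gap: 0.001
gripper_force: 0.0
```

>>> carry_out:
  targets:
    - [[0,0,0.2,0,0,0,0],[0,0,0.4,0,0,0,0],[0,0,0.4,0,0,0,0]]

```text
t: 30.45
tcp_pos: [0.4932, 0.1901, 0.137]
tool_rot: [-0.153, 0.988, -0.0, -0.0]
force: [-2.1, -0.9, 8.3]
finger_gap: -0.001
gripper_force: 4.4
```

>>> carry_out:
  targets:
    - [[0,0,0.2,0,0,0,0],[0,0,0.3,0,0,0,0],[0,0,0.3,0,0,0,0]]

```text
t: 30.7
tcp_pos: [0.4933, 0.1901, 0.1369]
tool_rot: [-0.154, 0.988, -0.0, 0.001]
force: [-7.5, -2.3, 28.1]
finger_gap: 0.001
gripper_force: 14.3
```

It's firm at the expected home height. Lift and go to the handle.

>>> carry_out:
  targets:
    - [[0,0,-3,0,0,0,0],[0,0,-6.5,0,0,0,1],[-4,0,-6.5,0,0,2,3.5],[-8,0,-6.5,0,0,2,3.5],[-8.7,0.3,-6.5,0,0,2,3.5],[-8.7,0.3,-6.5,0,0,2,3.5],[-8.7,0.3,-6.5,0,0,2,3.5],[-8.7,0.3,-6.5,0,0,2,3.5]]

```text
t: 31.37
tcp_pos: [0.5733, 0.219, 0.1969]
tool_rot: [-0.136, 0.991, -0.0, -0.002]
force: [-0.1, 0.1, -0.0]
finger_gap: 0.411
gripper_force: 0.0
```

```bash
python3 - <<'E'
from h import *
move([.577,.212,.116],np.radians(105.6))
c=cams.camera_info("wrist");im=cams.snapshot("wrist");S=cams.snapshot("side")
p=proj(c,[[.577,.212,.13]])[0];print(p)
print([(r,np.where(im[r,200:320].mean(1)<25)[0][[0,-1]]+200) for r in (185,195) if (im[r,200:320].mean(1)<25).any()])
E
```

```text
shift [-0.2  -0.77  8.09] world turn deg -0.1 => tool z turn 0.1 q6 -1.66 tilt [-0.004 -0.001 -1.   ] force [-0.1  0.1 -0. ] gap 0.411 t 31.3667
[249.35443214 214.31915444]
[(185, array([239, 257])), (195, array([239, 256]))]
```

>>> carry_out:
  targets:
    - [[-0.2,-0.7,0,0,0,0,3.5],[-0.2,-0.7,3,0,0,0,3.5],[-0.2,-0.7,5,0,0,0,3.5],[-0.2,-0.7,5,0,0,0,3.5],[-0.2,-0.7,5,0,0,0,3.5]]

```text
t: 31.88
tcp_pos: [0.5783, 0.2125, 0.147]
tool_rot: [-0.136, 0.991, -0.0, -0.002]
force: [-0.5, 0.1, 0.5]
finger_gap: 0.413
gripper_force: 0.0
```

```bash
python3 - <<'E'
from h import *
move([.577,.212,.116],np.radians(105.6))
E
```

```text
shift [ 0.13 -0.01  3.1 ] world turn deg -0.0 => tool z turn 0.0 q6 -1.67 tilt [-0.003 -0.001 -1.   ] force [-0.5  0.1  0.5] gap 0.413 t 31.8833
```

>>> carry_out:
  targets:
    - [[0.1,0,2,0,0,0,3.5],[0.1,0,3.1,0,0,0,3.5],[0.1,0,3.1,0,0,0,3.5],[0.1,0,3.1,0,0,0,0.5],[0.1,0,3.1,0,0,0,0.5],[0.1,0,3.1,0,0,0,0.5],[0.1,0,3.1,0,0,0,0.5]]

```text
t: 32.47
tcp_pos: [0.579, 0.2123, 0.1178]
tool_rot: [-0.136, 0.991, -0.001, 0.001]
force: [-0.1, -4.5, 0.9]
finger_gap: 0.16
gripper_force: 40.7
```

>>> carry_out:
  targets:
    - [[0,0,0,0,0,6,0.5],[0,0,0,0,0,12,0.5],[0,0,0,0,0,18,0.5],[0,0,0,0,0,24,0.5],[0,0,0,0,0,30,0.5],[0,0,0,0,0,36,0.5],[0,0,0,0,0,42,0.5],[0,0,0,0,0,48,0.5],[0,0,0,0,0,54,0.5],[0,0,0,0,0,60,0.5],[0,0,0,0,0,60,0.5],[0,0,0,0,0,60,0.5]]

```text
t: 33.47
tcp_pos: [0.5789, 0.2113, 0.1178]
tool_rot: [0.377, 0.926, -0.001, 0.001]
force: [0.0, -6.8, 2.2]
finger_gap: 0.158
gripper_force: 40.8
```

```bash
python3 - <<'E'
from h import *
move([.577,.212,.116],np.radians(45.6))
E
```

```text
shift [ 0.18 -0.08  0.18] world turn deg -0.1 => tool z turn 0.1 q6 -0.62 tilt [ 0.001 -0.002 -1.   ] force [ 0.  -6.8  2.2] gap 0.158 t 33.4667
```

Release, lift clear to z ≈ 0.28, and check from both cameras.

>>> carry_out:
  targets:
    - [[0,0,0,0,0,0,2.5],[0,0,0,0,0,0,3.5],[0,0,0,0,0,0,3.5],[0,0,-4,0,0,0,3.5],[0,0,-8,0,0,0,3.5],[0,0,-12,0,0,0,3.5],[-6,0,-15,0,0,0,3.5],[-10,0,-15,0,0,0,3.5],[-10,0,-15,0,0,0,3.5],[-10,0,-15,0,0,0,3.5]]

```text
t: 34.3
tcp_pos: [0.6543, 0.1397, 0.269]
tool_rot: [0.379, 0.925, 0.001, 0.004]
force: [-0.3, -0.2, -0.1]
finger_gap: 0.409
gripper_force: 0.0
```

```bash
python3 - <<'E'
from h import *
w=cams.snapshot("wrist");S=cams.snapshot("side")
cv2.imwrite("pics/f1.png",np.hstack([S[70:370,150:400],w[:300,:]])[:,:,::-1])
c=cams.camera_info("wrist");a=np.radians(135.6);print(proj(c,[[.577+.085*np.cos(a),.212+.085*np.sin(a),.102]]))
E
```

```text
[[257.38113743 -27.90304054]]
```

View pics/f1.png

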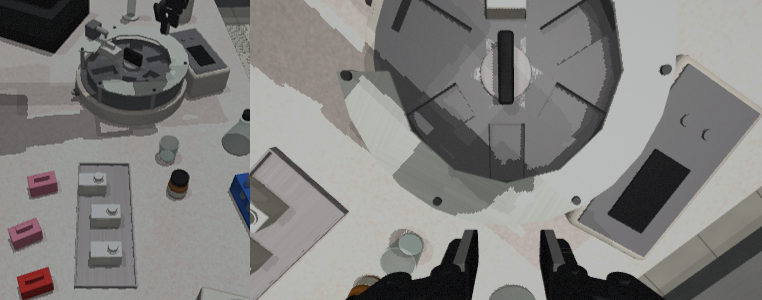

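The wash is at the wash head. But the tray cassette nearest the analyser has been knocked aside, to about (92,182) in the left crop, while the others line up at column 105. I'll go mend it.

```bash
python3 - <<'E'
from h import *
move([.52,-.17,.22],np.radians(86.9))
D=cams.camera_info("side");print(cast(D,[(241,246),(254,284)],.045))
E
```

```text
shift [-12.64 -31.42   4.65] world turn deg 41.3 => tool z turn -41.3 q6 -0.75 tilt [-0.     0.001 -1.   ] force [-0.5 -0.5  0.2] gap 0.415 t 34.4
[[ 0.4398785  -0.1511868 ]
 [ 0.46360625 -0.25627063]]
```

>>> carry_out:
  targets:
    - [[-12.6,-31.4,0,0,0,-41.3,3.5],[-12.6,-31.4,0,0,0,-41.3,3.5],[-12.6,-31.4,0,0,0,-41.3,3.5],[-12.6,-31.4,0,0,0,-41.3,3.5],[-12.6,-31.4,0,0,0,-41.3,5.0],[-12.6,-31.4,0,0,0,-41.3,5.0],[-12.6,-31.4,4.6,0,0,-41.3,5.0],[-12.6,-31.4,4.6,0,0,-41.3,5.0],[-12.6,-31.4,4.6,0,0,-41.3,5.0],[-12.6,-31.4,4.6,0,0,-41.3,5.0],[-12.6,-31.4,4.6,0,0,-41.3,5.0],[-12.6,-31.4,4.6,0,0,-41.3,5.0]]

```text
t: 35.4
tcp_pos: [0.5204, -0.168, 0.2209]
tool_rot: [0.026, 1.0, 0.001, -0.0]
force: [0.2, -0.2, -0.1]
finger_gap: 0.583
gripper_force: 0.0
```

```bash
python3 - <<'E'
from h import *
c=cams.camera_info("wrist");im=cams.snapshot("wrist");np.save("w8.npy",c,allow_pickle=True);cv2.imwrite("pics/w8.png",im[:,:,::-1])
print(manip.sense()["tcp_pos"])
cv2.imwrite("pics/w8z.png",cv2.resize(im[40:270,140:400],None,fx=2.6,fy=2.6,interpolation=cv2.INTER_CUBIC)[:,:,::-1])
E
```

```text
[ 0.52076213 -0.16787044  0.22121598]
```

View pics/w8z.png

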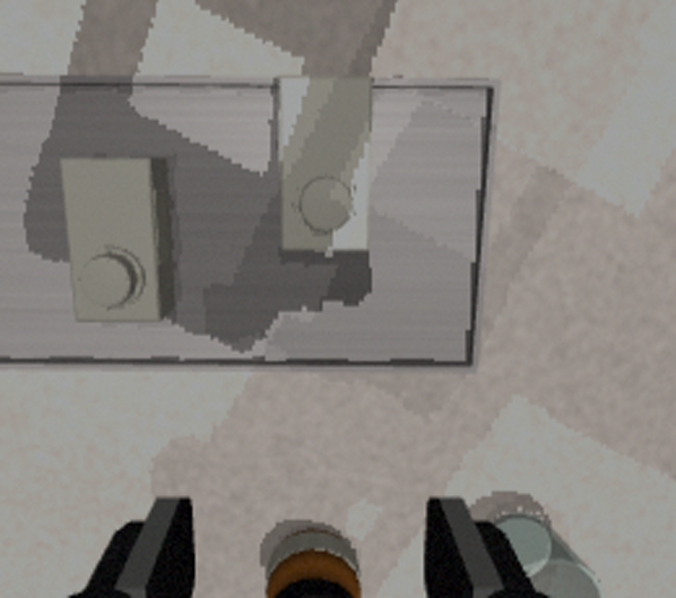

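The knocked cassette's top corners are about (280,77), (371,78), (368,251) and (281,249). It's still square but pushed to the −x rim. The middle one is at (62,158)–(161,320).

```bash
python3 - <<'E'
from h import *
c=np.load("w8.npy",allow_pickle=True).item();u=np.array([.0541,.9985]);n=np.array([u[1],-u[0]])
for z,q in((.045,[(280,77),(371,78),(368,251),(281,249)]),(.045,[(62,158),(150,158),(161,320),(77,321)])):
    w=cast(c,np.array(q)/2.6+[140,40],z);d=w.mean(0)-[.4675,-.245]
    e=(w[2]+w[3]-w[0]-w[1]);print(w.round(4).tolist(),w.mean(0),"across",d@n,"along",d@u,"yaw",np.degrees(np.arctan2(e[1],e[0])))
move([.441,-.153,.048],np.radians(86.9))
E
```

```text
[[0.4114, -0.1739], [0.4136, -0.1391], [0.4791, -0.1421], [0.4764, -0.1777]] [ 0.44515112 -0.15821375] across -0.027010491761260483 along 0.08544699344215616 yaw -2.984871545072766
[[0.4364, -0.262], [0.4382, -0.2272], [0.5033, -0.2303], [0.5018, -0.2658]] [ 0.46992473 -0.2463115 ] across 0.0024920416107401208 along -0.001178358597942339 yaw -3.009520515521064
shift [ 8.05  1.06 17.32] world turn deg -0.1 => tool z turn 0.1 q6 -2.04 tilt [ 0.001  0.001 -1.   ] force [0.8 0.2 0.3] gap 0.585 t 35.45
```

>>> carry_out:
  targets:
    - [[4,0.5,3,0,0,0,5.2],[7.6,0.6,6,0,0,0,5.2],[7.6,0.6,10,0,0,0,5.2],[7.6,0.6,12,0,0,0,5.2],[7.6,0.6,12,0,0,0,5.2],[7.6,0.6,12,0,0,0,5.2]]

```text
t: 35.95
tcp_pos: [0.4451, -0.1583, 0.1005]
tool_rot: [0.026, 1.0, 0.001, -0.001]
force: [0.2, -0.1, 0.4]
finger_gap: 0.611
gripper_force: 0.0
```

```bash
python3 - <<'E'
from h import *
move([.445,-.158,.049],np.radians(86.9))
E
```

```text
shift [0.01 0.03 5.16] world turn deg -0.2 => tool z turn 0.2 q6 -2.1 tilt [-0.001  0.001 -1.   ] force [ 0.2 -0.1  0.4] gap 0.611 t 35.95
```

>>> carry_out:
  targets:
    - [[0,0,3,0,0,0,5.2],[0,0,5.1,0,0,0,5.2],[0,0,5.1,0,0,0,5.2],[0,0,5.1,0,0,0,2.5],[0,0,5.1,0,0,0,2.5],[0,0,5.1,0,0,0,2.5],[0,0,5.1,0,0,0,2.5],[0,0,4.1,0,0,0,2.5],[-1.5,0,3.6,0,0,0,2.5],[-2.7,0,3.6,0,0,0,2.5],[-2.7,0,3.6,0,0,0,2.5],[-2.7,0,3.6,0,0,0,2.5]]

```text
t: 36.95
tcp_pos: [0.4719, -0.1611, 0.0656]
tool_rot: [0.026, 1.0, -0.0, 0.0]
force: [0.0, 0.4, -0.9]
finger_gap: 0.412
gripper_force: 40.6
```

```bash
python3 - <<'E'
from h import *
move([.472,-.1595,.049],np.radians(86.9))
E
```

```text
shift [-0.01  0.16  1.66] world turn deg -0.1 => tool z turn 0.1 q6 -2.07 tilt [ 0.001 -0.001 -1.   ] force [ 0.   0.4 -0.9] gap 0.412 t 36.95
```

>>> carry_out:
  targets:
    - [[0,0,0.8,0,0,0,2.5],[0,0,1.6,0,0,0,2.5],[0,0,1.6,0,0,0,2.5],[0,0,1.6,0,0,0,3.8],[0,0,1.6,0,0,0,4.5],[0,0,1.6,0,0,0,4.9],[0,0,-1,0,0,0,4.9],[0,0,-5,0,0,0,4.9],[0,0,-9,0,0,0,4.9],[-4,0,-13,0,0,0,4.9],[-5,0,-15,0,0,0,4.9],[-5,0,-15,0,0,0,4.9]]

```text
t: 37.95
tcp_pos: [0.5288, -0.1666, 0.2211]
tool_rot: [0.026, 1.0, -0.004, 0.008]
force: [1.7, -1.3, -0.2]
finger_gap: 0.577
gripper_force: 0.0
```

>>> carry_out:
  targets:
    - [[0,0,0,0,0,0,4.9],[0,0,0,0,0,0,4.9],[0,0,0,0,0,0,4.9]]

```text
t: 38.2
tcp_pos: [0.5194, -0.1628, 0.2128]
tool_rot: [0.027, 1.0, 0.001, -0.002]
force: [0.2, 1.1, -0.3]
finger_gap: 0.568
gripper_force: 0.0
```

```bash
python3 - <<'E'
from h import *
c=cams.camera_info("wrist");im=cams.snapshot("wrist").astype(int);S=cams.snapshot("scene");D=cams.camera_info("scene");sd=cams.snapshot("side");C=cams.camera_info("side")
u=np.array([.0541,.9985]);n=np.array([u[1],-u[0]]);t=np.array([.4675,-.245])
for al in(.0855,0):
  g=t+al*u
  print("pred",proj(c,[[*(g+s*.033*n+v*.018*u),.045] for s in(-1,1) for v in(-1,1)]).round().tolist())
  for lo in(-.010,.010):
    p=proj(c,[[*(g+lo*u),.045]])[0]; col=int(p[0]);r=int(p[1])
    print(col,r-60,[int(v) for v in im[r-60:r+60:3,col].mean(1)])
# side-view bar along rows: bright extents for each cassette
hs=cv2.cvtColor(sd,cv2.COLOR_RGB2HSV)
for al in(.0855,0,-.0935):
  g=t+al*u;q=proj(C,[[*(g+s*n),.045] for s in(-.06,-.033,0,.033,.06)]).round(0)
  print("side",q[1].tolist(),q[3].tolist(),[int(v) for v in sd[int(q[2][1]),int(q[0][0]):int(q[4][0])].mean(1)])
# jar, beaker, wash check: difference from first picture
a=cv2.imread("pics/side0.png")[:,:,::-1].astype(int);d=np.abs(a-sd).sum(2)
for nm,b in(("jar",(240,268,318,342)),("beaker",(205,234,306,330))):print(nm,d[b[0]:b[1],b[2]:b[3]].mean())
a=np.radians(135.6);print("wash pred side",proj(C,[[.577+.085*np.cos(a),.212+.085*np.sin(a),.118]]),proj(D,[[.577+.085*np.cos(a),.212+.085*np.sin(a),.118]]))
E
```

```text
pred [[242.0, 100.0], [278.0, 100.0], [243.0, 165.0], [277.0, 165.0]]
250 73 [139, 138, 148, 109, 103, 106, 105, 105, 134, 131, 132, 127, 118, 117, 116, 116, 117, 116, 116, 116, 117, 114, 84, 116, 116, 117, 106, 115, 115, 111, 126, 126, 126, 123, 124, 124, 117, 116, 147, 147]
269 73 [85, 79, 89, 94, 90, 93, 92, 93, 106, 120, 119, 118, 118, 130, 133, 131, 117, 116, 118, 161, 159, 160, 157, 159, 157, 150, 97, 94, 95, 94, 126, 124, 128, 124, 125, 124, 68, 98, 140, 149]
pred [[156.0, 100.0], [192.0, 100.0], [163.0, 165.0], [197.0, 165.0]]
167 73 [66, 86, 94, 97, 96, 96, 95, 95, 95, 94, 118, 126, 128, 127, 128, 126, 126, 128, 126, 127, 127, 126, 126, 106, 126, 126, 125, 125, 123, 125, 125, 125, 137, 137, 136, 135, 78, 132, 159, 159]
186 73 [78, 86, 94, 99, 94, 97, 99, 99, 96, 96, 119, 129, 128, 128, 128, 128, 128, 129, 128, 127, 128, 126, 128, 109, 109, 114, 116, 125, 107, 127, 124, 118, 139, 137, 137, 137, 89, 133, 159, 157]
side [241.0, 248.0] [269.0, 248.0] [119, 132, 134, 138, 136, 134, 136, 142, 139, 134, 103, 110, 107, 108, 109, 110, 108, 109, 109, 109, 109, 110, 108, 110, 107, 92, 96, 108, 114, 112, 113, 112, 106, 91, 81, 113, 111, 96, 112, 111, 111, 110, 109, 112, 107, 111, 110, 111, 111, 109, 79]
side [241.0, 280.0] [270.0, 280.0] [120, 136, 134, 136, 135, 137, 139, 137, 88, 89, 89, 91, 106, 121, 122, 121, 121, 123, 121, 121, 120, 122, 123, 122, 122, 121, 122, 112, 106, 82, 108, 120, 126, 125, 122, 119, 104, 83, 109, 124, 123, 102, 88, 89, 89, 96, 139, 136, 135, 135, 137, 135, 98]
side [240.0, 318.0] [272.0, 318.0] [136, 136, 136, 136, 137, 139, 135, 136, 141, 135, 134, 135, 139, 169, 172, 172, 171, 171, 172, 171, 172, 172, 173, 172, 172, 172, 173, 173, 172, 143, 83, 127, 165, 177, 176, 173, 175, 174, 153, 108, 172, 174, 172, 162, 132, 136, 137, 140, 139, 140, 141, 142, 140, 138, 107, 86, 142]
jar 25.886904761904763
beaker 51.9669540229885
wash pred side [[259.95742704 112.10753947]] [[354.76161183 219.37936469]]
```

```bash
python3 -c "
from station import sign_off;print(sign_off())"
```

```text
the job is handed in; nothing more can be done
None
```

I handed the job in at about 38 s of the 210 s allowed; no verdict came back. The three used cassettes stand upright and square on the tray's centre line, within about 2.5 mm by camera; I put one back after it was knocked aside. The wash cassette was pressed home at the gap and indexed one click under the wash head. I left the jar and beaker alone.

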